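# Unstack the locating pads and seat each in its nest

## Robot

A 6-joint arm with a two-finger parallel gripper is mounted at the origin on a cart in front of the work surface, level with it; the furniture and walls round the work are solid. World frame = base frame: x ahead of the robot, y to its left, z up, the work surface at z = 0. Lengths are in m, angles in rad, forces in N, time in s.
With the tool pointing down it reaches from about 0.375 to 0.975 m from the base axis. Payload 3.8 kg.
Tool frame: the origin (TCP) lies midway between the tips of the shut fingers; the grasp point (between the pads) lies 19 mm behind it; z points along the fingers, y is the line along which they close (so a half turn about z gives the same grasp; the last joint's range is limited). The gripper opens to 85 mm and grips with 20 to 120 N. Pads are 22 mm wide; open, the fingers measure 114 mm over their backs; the gripper's body (76 mm by 85 mm) begins 54 mm behind the grasp point. The pads swing forward as they close: fully open they stand 13 mm farther back than shut.
Start: joints at [-1.14, 0.264, 1.604, -0, 1.274, -0.037], TCP at [0.304, -0.602, 0.231] pointing down, gripper open.
Joint ranges: [-2.63, 2.63], [-0.94, 2.18], [0.31, 2.57], [-1.31, 4.45], [0, 2.66], [-2.55, 2.55]. Speed limits (rad/s): [2.57, 2.57, 3.14, 3.14, 3.14, 3.14].

## Interface

Orientations are given as a rotation vector (axis times angle).
In Python, from workcell import bot gives the robot as it stands.
- The arm moves only by the tool jog_arm, never from a script. Its argument "motion" is a list of rows, each a list of 5 numbers: the opening, from -1 (shut) to 1 (fully open), then the shift along the tool's x, y, z in mm, then the turn about the tool's z in degrees. In form: [[claw, x, y, z, twist], ...]. A call has 1 to 10 rows; each row shifts and turns the commanded pose from where the row before left it, along the tool's axes as they then stand; what a row does not reach is not made up. A row lasts 1/12 s, in which the tool goes at most 41.7 mm and 7.16 degrees, less where a joint would pass 70% of its speed; a pose out of reach is approached as far as the arm can. A call with a gripper value outside its range is refused whole. The fingers move at their own pace and stop on an object; "force" is the grip in N (left out, the last holds). Time passes only in rows, so rows that do not move let the fingers close. It gives the time, the measured TCP pose, the force, the opening and the grip force at its end, in the units of the state.
- bot.read_state(): the state, without advancing time (a new reading comes with each control period).
- bot.read_camera(name): name is "side" or "top" or "wrist"; returns (picture, depth): 384x512x3 uint8, red, green, blue; 384x512 float32, m along the optical axis (not along the pixel's ray), 0 where there is no reading.
- bot.get_calibration(name): a dict with "vfov" (degrees; the focal length in pixels is half the picture's height over the tangent of half this angle, whatever the lens; pixels are square), "cx", "cy" (the principal point, pixels), "dist" ([k1, k2, p1, p2, k3] as OpenCV has them; the pictures are not rectified), "rvec" (rotation vector, rad) and "tvec" (3), from world to camera coordinates, as OpenCV has them; the wrist camera has in their place "tool_from_camera" (4x4, takes a point from camera to tool coordinates, whose origin is the TCP and whose axes are the flange's). Camera axes: x right, y down, z forward; pixel columns grow to the right and rows downward; lengths in m; the calibration is good to about 2 mm. A picture is of the moment at which its call begins: read the wrist's pose just before it. get_calibration takes no time and is no camera call.
- bot.finish_job(): hands the job in; it is judged then, once.
The state is a dict: "time": time; "q": joint angles; "joint_vel": joint speeds; "joint_torque": joint torques, N m; "tool_pos": TCP position; "tcp_rot": TCP orientation; "wrist_force": force on the tool from outside, world axes, zero at the start; "torque": the same for the moment, N m; "width": opening from 0.0 (shut) to 1.0 (fully open); "grip_force": force on a finger pad.
Only numpy, scipy, OpenCV 4.12 (cv2) and the standard library are available. Lean on these libraries where they do the work, as an engineer would, in place of code of your own. Each camera call takes 0.05 s, during which the arm holds its last target. There are 200 camera calls.

## Task

The four aluminium locating pads of the bracket fixture were left piled on one another. Take the pile apart and seat each pad flat in the nest of its own shape, fully down inside the rim; turn the D-shaped one so that its flat meets the flat of its nest. Do not topple any pad, and leave the caliper lying where it is.

Things in the scene. Friction and masses are not known exactly. Their poses are not given: they have to be found in the camera images.
- pad_rect: Rectangular pad with cut corners, 54 mm (x) by 84 mm (y), two small dark holes near its ends; the bottom of the stack, standing on the work surface. Aluminium, 28 mm thick like all four pads. Origin: centre of the underside; x across the short side, z up. About 0.33 kg.
- pad_dee: D-shaped pad: a disc of 50 mm diameter with one flat; second from the bottom of the stack, lying on the rectangular pad. Aluminium, 28 mm thick like all four pads. Origin: centre of the underside, on the axis of the round part; x points to the flat, which lies 13 mm from the origin, so it measures 38 mm along x (from -25 to +13 mm) and 50 mm along y. About 0.13 kg.
- pad_hex: Hexagonal pad, 32 mm across flats, 37 mm across corners; third in the stack, lying on the D-shaped pad. Aluminium, 28 mm thick like all four pads. Origin: centre of the underside; x is square to a pair of flats, z up. About 0.07 kg.
- pad_round: Round pad, 22 mm diameter; the top of the stack, lying on the hexagonal pad. Aluminium, 28 mm thick like all four pads. Origin: centre of the underside; z up. About 0.04 kg.
- nest_rect: Nest for the rectangular pad: dark plate 86 by 116 mm with a raised steel rim round a pocket 60 mm (x) by 90 mm (y). Fixed. Pad seats on the plate top, 6 mm above the work surface; rim top at 15 mm, rim 8 mm thick, 3 mm play all round, 3 mm lead-in chamfer. Origin: centre of the pocket, on the work surface; z up. The pad fits either way round, its x along this x.
- nest_dee: Nest for the D-shaped pad: dark plate 86 by 86 mm with a raised D-shaped steel rim round a pocket of 56 mm diameter with one flat. Fixed. Pad seats on the plate top, 6 mm above the work surface; rim top at 15 mm, rim 8 mm thick, 3 mm play all round, 3 mm lead-in chamfer. Origin: centre of the pocket, on the work surface; z up. x points to the flat, 16 mm from the origin; the pad goes in only with its flat to this flat (its x along this x).
- nest_hex: Nest for the hexagonal pad: dark plate 74 by 74 mm with a raised hexagonal steel rim round a pocket 38 mm across flats. Fixed. Pad seats on the plate top, 6 mm above the work surface; rim top at 15 mm, rim 8 mm thick, 3 mm play all round, 3 mm lead-in chamfer. Origin: centre of the pocket, on the work surface; z up. x is square to a pair of flats.
- nest_round: Nest for the round pad: dark plate 62 by 62 mm with a raised round steel rim round a pocket of 28 mm diameter. Fixed. Pad seats on the plate top, 6 mm above the work surface; rim top at 15 mm, rim 8 mm thick, 3 mm play all round, 3 mm lead-in chamfer. Origin: centre of the pocket, on the work surface; z up. 
- caliper: Bystander: sliding caliper lying loose and flat on the work surface to the right of the work, 225 mm long (y), 74 mm over the jaws (x), 14 mm high. Origin: middle of its extent, on the work surface. To be left alone.
- parts_case: Bystander: closed black parts case, 113 mm (x) by 151 mm (y), 38 mm high, fixed among the nests. Origin: centre of its underside.
There are look-alikes about, which are no part of the job. What is shaped like the pad_rect but turquoise is not meant.

How it is judged:
At the end, for the whole second after the job is handed in: Every pad is in the nest of its own shape: centre within 8 mm of the nest's centre, underside within 3 mm of the nest's plate (6 mm above the nest's origin), tilted less than 0.1 rad and at rest; the D-shaped pad's x axis is within 0.4 rad of the nest's (horizontal distance between pad_rect and nest_rect below 0.008 m and z of pad_rect in the frame of nest_rect between 0.003 and 0.009 m and angle between each of pad_rect, pad_dee, pad_hex, pad_round's own z axis and vertical below 0.1 rad and linear speed of each of pad_rect, pad_dee, pad_hex, pad_round below 0.02 m/s and horizontal distance between pad_dee and nest_dee below 0.008 m and z of pad_dee in the frame of nest_dee between 0.003 and 0.009 m and horizontal distance between pad_hex and nest_hex below 0.008 m and z of pad_hex in the frame of nest_hex between 0.003 and 0.009 m and horizontal distance between pad_round and nest_round below 0.008 m and z of pad_round in the frame of nest_round between 0.003 and 0.009 m and angle between the x axis of pad_dee and the x axis of nest_dee, either way round below 0.4 rad); the robot touches nothing.
It fails at once if the caliper was shifted from where it lay (more than 20 mm) (distance of caliper from where it was at the start of the episode above 0.02 m).
It fails at once if a pad was toppled (tilted by more than 0.8 rad) (angle between any of pad_rect, pad_dee, pad_hex, pad_round's own z axis and vertical above 0.8 rad).
It also fails if it takes over 104 s, if anything falls off the work surface, if the arm or the gripper's body presses on something with over 40 N, if the wrist force passes 120 N, or if a joint passes its speed limit or range.

## Working session

There is one attempt and no reset: what is moved stays moved. The work goes in short steps, Python scripts to look and compute and a tool call to move; the robot and the scene stay as the last step left them, time stands still between calls to the robot, and variables do not carry over. Pictures are saved under pics/ and viewed, at most 14 in all, crops included, and the job is handed in when it is done.

Besides the shell and the picture viewer there is one more tool, called after ">>>" as name(argument=value, ...) on one line, values as JSON. jog_arm: Moves the arm, as the interface text tells. Its arguments: {"type":"object","properties":{"motion":{"type":"array"},"force":{"type":"number"}},"required":["motion"]}

```bash
ls; mkdir -p pics; cat > h.py <<'E'
import numpy as np, cv2
from scipy.spatial.transform import Rotation as R
from workcell import bot
def cal(n, st=None):
    c=bot.get_calibration(n); f=192/np.tan(np.radians(c["vfov"])/2)
    K=np.array([[f,0,c["cx"]],[0,f,c["cy"]],[0,0,1]]); D=np.array(c["dist"],float)
    if "rvec" in c:
        Rc=R.from_rotvec(np.ravel(c["rvec"])).as_matrix().T; o=-Rc@np.ravel(c["tvec"])
    else:
        st=st or bot.read_state(); T=np.array(c["tool_from_camera"]); Rt=R.from_rotvec(st["tcp_rot"]).as_matrix()
        Rc=Rt@T[:3,:3]; o=Rt@T[:3,3]+st["tool_pos"]
    return K,D,Rc,o
def rays(C,px):
    K,D,Rc,o=C; p=cv2.undistortPoints(np.array(px,float).reshape(-1,1,2),K,D)[:,0]
    return np.c_[p,np.ones(len(p))]
def onplane(C,px,z):
    d=rays(C,px)@C[2].T; return C[3]+d*((z-C[3][2])/d[:,2])[:,None]
def cloud(C,depth):
    v,u=np.mgrid[:384,:512]; r=rays(C,np.c_[u.ravel(),v.ravel()])
    return ((r*depth.reshape(-1,1))@C[2].T+C[3]).reshape(384,512,3)
def save(n,im): cv2.imwrite("pics/"+n,cv2.cvtColor(im,cv2.COLOR_RGB2BGR))
E
python3 - <<'E'
from h import *
s=bot.read_state(); print(s)
for n in("side","top","wrist"):
    im,d=bot.read_camera(n); save(n+"0.png",im); np.savez("pics/%s0.npz"%n,im=im,d=d)
    C=cal(n); print(n,C[3],C[2][:,2],C[0][0,0],C[1],(d>0).mean())
E
```

```text
pics
{'time': 0.0, 'q': array([-1.13989644e+00,  2.64762031e-01,  1.60540893e+00, -1.02131498e-05,
        1.27368143e+00, -3.68515582e-02]), 'joint_vel': array([-6.58707004e-05,  8.28162302e-05, -3.85944302e-04, -3.19983736e-03,
        1.15873265e-03, -1.84471586e-03]), 'joint_torque': array([ 8.49490716e-04, -5.15106869e+01, -3.67315185e+01, -2.52783548e-04,
        1.29845389e-02,  1.55794720e-05]), 'tool_pos': array([ 0.30405831, -0.60180672,  0.22993718]), 'tcp_rot': array([-3.05390939e+00, -7.27553857e-01,  7.09376373e-04]), 'wrist_force': array([-0.13106219,  0.09251048,  0.60579639]), 'torque': array([ 0.03593101, -0.00958268, -0.00567793]), 'grip_force': 0.0, 'width': 1.0006595816164985}
side [0.5340874  0.56980227 0.59846006] [-0.07276499 -0.78402128 -0.61645428] 367.51371674032833 [-0.07792342  0.          0.          0.          0.        ] 0.9440968831380209
top [ 0.31457999 -0.09977164  1.29545084] [ 0.14170882 -0.02093878 -0.98968691] 451.0971420236659 [-0.12299098  0.          0.          0.          0.        ] 0.9961293538411459
wrist [ 0.37307956 -0.56740232  0.37299176] [-0.26732564 -0.13451139 -0.95417173] 333.54094718013 [-0.04423801  0.          0.          0.          0.        ] 0.9958648681640625
```

View pics/top0.png

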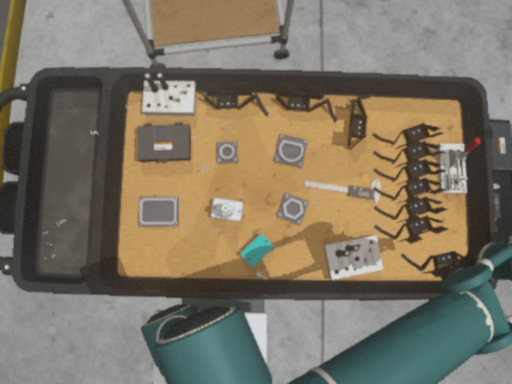

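View pics/side0.png

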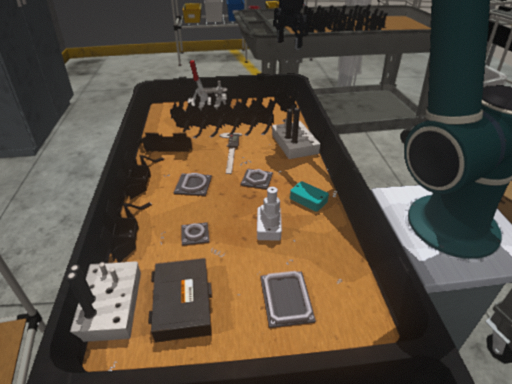

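The top view shows the stack at about (227,209). The nests are rect (158,211), round (227,152), dee (291,150) and hex (293,208), with the caliper at (343,190). The turquoise decoy is at (257,250). The side view confirms an upright stack at (269,215).

```bash
python3 - <<'E'
from h import *
z=np.load("pics/top0.npz"); im,d=z["im"],z["d"]; C=cal("top"); P=cloud(C,d)
print("table z",np.median(P[230:260,180:210,2]))
def comp(name,u0,v0,r,lo,hi):
    Q=P[v0-r:v0+r,u0-r:u0+r]; m=((Q[...,2]>lo)&(Q[...,2]<hi)).astype(np.uint8)
    q=Q[m>0]; 
    (c,s,a)=cv2.minAreaRect((q[:,:2]*1000).astype(np.float32))
    print(name,m.sum(),"z",np.median(q[:,2]).round(4),"mean",q.mean(0).round(4),"rect c",np.round(c,1),np.round(s,1),round(a,1))
comp("rectnest",158,211,26,.010,.022)
comp("round",227,152,18,.010,.022)
comp("dee",291,150,22,.010,.022)
comp("hex",293,208,20,.010,.022)
for lo,hi in((.1,.125),(.074,.094),(.046,.066),(.019,.037)): comp("stk",227,209,24,lo,hi)
crops=[cv2.resize(im[v-24:v+24,u-24:u+24],(260,260),interpolation=cv2.INTER_CUBIC) for u,v in((158,211),(227,152),(291,150),(293,208),(227,209))]
crops.append(np.zeros_like(crops[0])); save("crops.png",np.vstack([np.hstack(crops[:3]),np.hstack(crops[3:])]))
E
```

```text
table z -0.0005815582263605235
rectnest 321 z 0.0135 mean [0.4332 0.1541 0.0138] rect c [431.5 155.8] [109.2  79.6] 89.6
round 111 z 0.0132 mean [ 0.6108 -0.0358  0.0138] rect c [610.1 -34.8] [48.3 54.3] 4.9
dee 221 z 0.0132 mean [ 0.6161 -0.2237  0.0138] rect c [ 617.5 -222.7] [83.1 83.2] 78.6
hex 165 z 0.014 mean [ 0.4477 -0.2293  0.0141] rect c [ 448.  -229.3] [68.7 67. ] 68.4
stk 54 z 0.1111 mean [ 0.4337 -0.0418  0.1112] rect c [433.5 -42.1] [18.9 18.6] 0.6
stk 71 z 0.0836 mean [ 0.4323 -0.0408  0.0833] rect c [433.6 -40.8] [35.  30.7] 46.2
stk 83 z 0.0552 mean [ 0.4355 -0.0407  0.055 ] rect c [434.6 -40.4] [37.3 48.1] 16.6
stk 351 z 0.0273 mean [ 0.4389 -0.0433  0.0273] rect c [438.9 -41.6] [83.8 54.2] 82.3
```

View pics/crops.png

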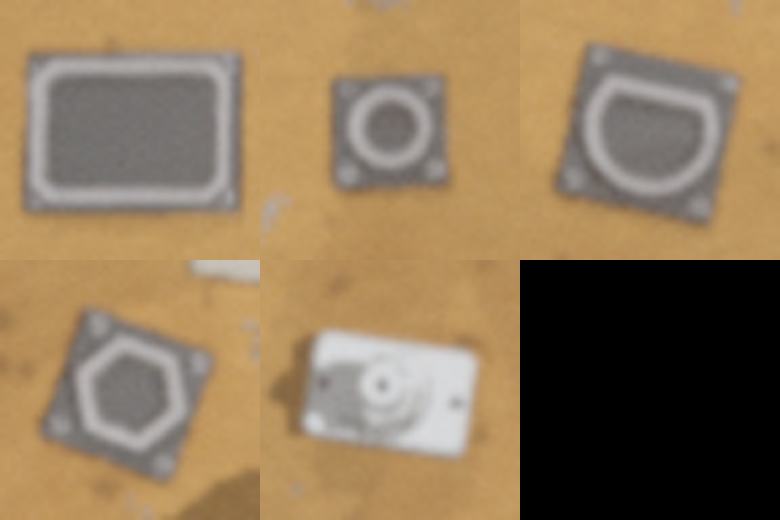

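The crops show the nest orientations: dee flat towards the top of the picture with a slight tilt, hex turned by about 20°. The stack is centred. I'll go closer and take a wrist view.

>>> jog_arm(motion=[[1, 28, -28.5, -4, 0], [1, 28, -28.5, -4, 0], [1, 28, -28.5, -4, 0], [1, 28, -28.5, -4, 0], [1, 28, -28.5, -4, 0], [1, 28, -28.5, -4, 0], [1, 28, -28.5, -4, 0], [1, 28, -28.5, -4, 0], [1, 28, -28.5, -4, 0], [1, 28, -28.5, -4, 0]], force=30)

```text
time: 0.98
tool_pos: [0.4257, -0.2199, 0.2713]
tcp_rot: [-3.056, -0.727, -0.0]
wrist_force: [-0.2, 0.3, 0.8]
width: 0.998
grip_force: 0.0
```

>>> jog_arm(motion=[[1, 28, -28.5, -4, 0], [1, 28, -28.5, -4, 0], [1, 0, 0, -10, 0], [1, 0, 0, 0, 0]])

```text
time: 1.32
tool_pos: [0.4512, -0.144, 0.291]
tcp_rot: [3.053, 0.735, 0.003]
wrist_force: [0.7, 0.5, 0.9]
width: 1.001
grip_force: 0.0
```

```bash
cat >> h.py <<'E'
def go(x,y,z,yaw=None):
    "print tool-axis deltas in mm from the measured pose; yaw = world deg of tool x"
    s=bot.read_state(); Rt=R.from_rotvec(s["tcp_rot"]).as_matrix()
    d=Rt.T@(np.array([x,y,z])-s["tool_pos"])*1000; y0=np.degrees(np.arctan2(Rt[1,0],Rt[0,0]))
    print("d",d.round(1),"yaw now",y0.round(1),"twist",None if yaw is None else round(-((yaw-y0+90)%180-90),1),"pos",s["tool_pos"].round(4),"q6",s["q"][5].round(2),"tilt",Rt[:,2].round(3),"t",s["time"],"w",s["width"],"F",s["wrist_force"].round(1))
E
python3 - <<'E'
from h import *
s=bot.read_state(); C=cal("wrist",s); im,d=bot.read_camera("wrist"); save("w1.png",im); np.savez("pics/w1.npz",im=im,d=d,C2=C[2],C3=C[3])
go(.434,-.042,.25)
E
```

```text
d [ 31.9 -99.8  40.1] yaw now 27.0 twist None pos [ 0.4507 -0.1453  0.2902] q6 0.74 tilt [ 0.002 -0.001 -1.   ] t 1.3667 w 1.001410759428525 F [-0.3  0.1  0.5]
```

View pics/w1.png

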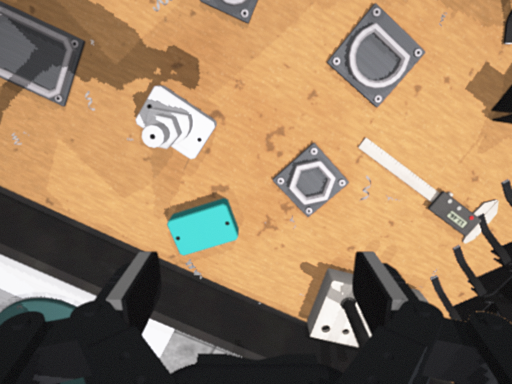

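The wrist view shows the stack with the round pad's top at (152,133), the hex nest at (312,181), the dee nest at (376,57) and the rect nest partly in at the left. Next I'll measure the nests by colour mask and the round top by depth.

```bash
cat >> h.py <<'E'
def nest(C,im,u,v,r=60,dark=False):
    "low-saturation blob holding (u,v): plate square at z=6 mm, then bright rim at 15 mm"
    hsv=cv2.cvtColor(im,cv2.COLOR_RGB2HSV); m=(hsv[...,1]<70).astype(np.uint8)
    w=np.zeros_like(m); w[max(v-r,0):v+r,max(u-r,0):u+r]=1
    n,l,st,ce=cv2.connectedComponentsWithStats(m*w,connectivity=4); k=np.bincount(l[max(v-8,0):v+9,max(u-8,0):u+9].ravel(),minlength=n); k[0]=0; k=k.argmax()
    c=max(cv2.findContours((l==k).astype(np.uint8),0,2)[0],key=cv2.contourArea)[:,0]
    q=(onplane(C,c,.006)[:,:2]*1000).astype(np.float32); R1=cv2.minAreaRect(q)
    print(" plate c",np.round(R1[0],1),"size",np.round(R1[1],1),"ang",round(R1[2],1))
    inner=cv2.erode((cv2.fillPoly(np.zeros_like(m),[c],1)),np.ones((5,5)))
    g=cv2.cvtColor(im,cv2.COLOR_RGB2GRAY); t,_=cv2.threshold(g[inner>0].reshape(-1,1),0,255,cv2.THRESH_OTSU)
    rc,hier=cv2.findContours(((g>t)&(inner>0)).astype(np.uint8),cv2.RETR_CCOMP,cv2.CHAIN_APPROX_NONE)
    j=max(range(len(rc)),key=lambda i:cv2.contourArea(rc[i])); rim=rc[j][:,0]
    ap=cv2.approxPolyDP(rim,.04*cv2.arcLength(rim,True),True)[:,0]
    q=(onplane(C,rim,.015)[:,:2]*1000).astype(np.float32); R2=cv2.minAreaRect(q); M=cv2.moments(q.reshape(-1,1,2))
    print(" rim rect c",np.round(R2[0],1),np.round(R2[1],1),round(R2[2],1),"area centroid",round(M['m10']/M['m00'],1),round(M['m01']/M['m00'],1))
    print(" poly",(onplane(C,ap,.015)[:,:2]*1000).round(0).tolist())
E
python3 - <<'E'
from h import *
z=np.load("pics/w1.npz"); im,d=z["im"],z["d"]; K,D,_,_=cal("wrist"); C=(K,D,z["C2"],z["C3"]); P=cloud(C,d)
print("table",np.median(P[100:140,230:280,2]))
for n,u,v in(("hex",312,181),("dee",376,57)): print(n); nest(C,im,u,v)
def stk(z0,t=.007):
    q=P[60:190,100:250].reshape(-1,3); q=q[abs(q[:,2]-z0)<t]; q=(q*1000).astype(np.float32)
    r=cv2.minAreaRect(q[:,:2]); print("z",z0,np.median(q[:,2]),np.round(r[0],1),np.round(r[1],1),round(r[2],1),"circ",cv2.minEnclosingCircle(q[:,:2]))
for z0 in(.112,.084,.056,.028): stk(z0)
C=cal("top"); t=np.load("pics/top0.npz")["im"]
for n,u,v in(("rect",158,211),("round",227,152),("dee",291,150),("hex",293,208)): print("top",n); nest(C,t,u,v,26)
E
```

```text
table 0.00017833238276920849
hex
 plate c [ 448.  -227.7] size [73.9 73. ] ang 70.2
 rim rect c [ 448.2 -227.5] [58.4 54.1] 71.7 area centroid 447.9 -228.6
 poly [[478.0, -223.0], [453.0, -201.0], [427.0, -207.0], [418.0, -234.0], [434.0, -254.0], [466.0, -253.0]]
dee
 plate c [ 619.4 -221.5] size [85.6 85.3] ang 78.3
 rim rect c [ 614.2 -221.1] [71.2 59. ] 78.7 area centroid 616.5 -221.7
 poly [[647.0, -198.0], [625.0, -187.0], [595.0, -197.0], [590.0, -242.0], [638.0, -253.0]]Traceback (most recent call last):
  File "<stdin>", line 8, in <module>
  File "<stdin>", line 7, in stk
cv2.error: OpenCV(4.12.0) /io/opencv/modules/imgproc/src/convhull.cpp:143: error: (-215:Assertion failed) total >= 0 && (depth == CV_32F || depth == CV_32S) in function 'convexHull'
```

```bash
python3 - <<'E'
from h import *
z=np.load("pics/w1.npz"); im,d=z["im"],z["d"]; K,D,_,_=cal("wrist"); C=(K,D,z["C2"],z["C3"]); P=cloud(C,d)
for z0 in(.112,.084,.056,.028):
    q=P[60:190,100:250].reshape(-1,3); q=q[abs(q[:,2]-z0)<.007]; q=np.ascontiguousarray(q[:,:2]*1000,dtype=np.float32)
    r=cv2.minAreaRect(q); print("z",z0,np.round(r[0],1),np.round(r[1],1),round(r[2],1),"circ",cv2.minEnclosingCircle(q))
C=cal("top"); t=np.load("pics/top0.npz")["im"]
for n,u,v in(("rect",158,211),("round",227,152),("dee",291,150),("hex",293,208)): print("top",n); nest(C,t,u,v,26)
go(.434,-.042,.20)
E
```

```text
z 0.112 [435.  -40.5] [20.8 20.6] 44.4 circ ((434.8634033203125, -40.23020935058594), 10.801301956176758)
z 0.084 [437.7 -40.8] [33.9 29.8] 60.6 circ ((435.3580322265625, -39.865013122558594), 18.148578643798828)
z 0.056 [436.7 -38.5] [35.2 49.8] 15.3 circ ((440.4674072265625, -37.42081832885742), 24.93727684020996)
z 0.028 [440.3 -40.1] [83.6 54.7] 82.6 circ ((440.5000915527344, -40.27363586425781), 47.411705017089844)
top rect
 plate c [433.5 155.8] size [ 83.7 113.3] ang 2.3
 rim rect c [432.1 154.4] [ 68.8 101. ] 1.3 area centroid 432.2 155.0
 poly [[463.0, 206.0], [397.0, 202.0], [399.0, 105.0], [467.0, 108.0]]
top round
 plate c [610.1 -36.9] size [59.9 58.3] ang 1.8
 rim rect c [610.8 -35.8] [41.7 43.6] 1.2 area centroid 610.6 -35.8
 poly [[628.0, -22.0], [616.0, -14.0], [598.0, -17.0], [590.0, -29.0], [593.0, -49.0], [608.0, -58.0], [623.0, -54.0], [632.0, -43.0]]
top dee
 plate c [ 619.6 -222.5] size [84.4 84.2] ang 78.2
 rim rect c [ 615.1 -220.8] [69.2 61.4] 78.5 area centroid 617.1 -221.9
 poly [[647.0, -200.0], [602.0, -191.0], [585.0, -215.0], [592.0, -244.0], [637.0, -256.0]]
top hex
 plate c [ 448.1 -228.7] size [72.7 73.1] ang 70.4
 rim rect c [ 447.5 -228.1] [56.1 53.8] 72.5 area centroid 447.7 -228.9
 poly [[477.0, -221.0], [456.0, -201.0], [430.0, -205.0], [420.0, -236.0], [457.0, -256.0]]
d [ 31.8 -99.9  90.1] yaw now 27.0 twist None pos [ 0.4507 -0.1453  0.2902] q6 0.74 tilt [ 0.002 -0.001 -1.   ] t 1.3667 w 1.001410759428525 F [-0.3  0.1  0.5]
```

>>> jog_arm(motion=[[1, 11, -33.7, 15, 0], [1, 11, -33.7, 20, 0], [1, 11, -33.6, 20, 0], [1, 0, 0, 40, 0], [1, 0, 0, 40, 0], [1, 0, 0, 35, 0], [1, 0, 0, 20, 0], [1, 0, 0, 4, 0], [1, 0, 0, 0, 0], [1, 0, 0, 0, 0]])

```text
time: 2.2
tool_pos: [0.4347, -0.0418, 0.0961]
tcp_rot: [3.056, 0.725, 0.001]
wrist_force: [0.3, 0.1, -0.2]
width: 1.0
grip_force: 0.0
```

>>> jog_arm(motion=[[-1, 0, 0, 0, 0], [-1, 0, 0, 0, 0], [-1, 0, 0, 0, 0], [-1, 0, 0, 0, 0], [-1, 0, 0, 0, 0], [-1, 0, 0, 0, 0], [-1, 0, 0, 0, 0], [-1, 0, 0, 0, 0], [-1, 0, 0, 0, 0], [-1, 0, 0, 0, 0]])

```text
time: 3.03
tool_pos: [0.4345, -0.0406, 0.096]
tcp_rot: [3.056, 0.728, 0.001]
wrist_force: [-1.6, 1.1, 5.5]
width: 0.238
grip_force: 29.4
```

>>> jog_arm(motion=[[-1, 0, 0, -10, 0], [-1, 0, 0, -25, 0], [-1, 0, 0, -35, 0], [-1, 0, 10, -35, 0], [-1, 15, 25, -20, 0], [-1, 20, 25, 0, 0], [-1, 15, 16, 0, 0], [-1, 0, 0, 0, 0], [-1, 0, 0, 0, 0]])

```text
time: 3.78
tool_pos: [0.5131, -0.0863, 0.2201]
tcp_rot: [-3.056, -0.727, 0.002]
wrist_force: [-1.0, 0.0, -0.9]
width: 0.244
grip_force: 29.5
```

```bash
cat >> h.py <<'E'
def wshot(name):
    s=bot.read_state(); C=cal("wrist",s); im,d=bot.read_camera("wrist"); save(name+".png",im)
    np.savez("pics/%s.npz"%name,im=im,d=d); return C,im,d
def top_rect(P,z0,x,y,r,t=.006):
    q=P.reshape(-1,3); q=q[(abs(q[:,2]-z0)<t)&(np.hypot(q[:,0]-x,q[:,1]-y)<r)]; q=np.ascontiguousarray(q[:,:2]*1000,dtype=np.float32)
    b=cv2.minAreaRect(q); print("layer",z0,len(q),"c",np.round(b[0],1),"size",np.round(b[1],1),"ang",round(b[2],1)); return q
def pix(C,p):
    K,D,Rc,o=C; return cv2.projectPoints(np.array(p,float).reshape(-1,1,3),cv2.Rodrigues(Rc.T)[0],-Rc.T@o,K,D)[0][:,0]
E
python3 - <<'E'
from h import *
C,im,d=wshot("w2"); u,v=pix(C,[.610,-.036,.006])[0].astype(int); print(u,v); nest(C,im,u,v)
go(.610,-.036,.06)
P=cloud(C,d)
for z0 in(.084,.056,.028): top_rect(P,z0,.436,-.04,.06)
E
```

```text
254 54
 plate c [610.5 -34.4] size [61.2 61.5] ang 3.4
 rim rect c [610.8 -34.7] [43.  42.9] 26.8 area centroid 610.7 -34.9
 poly [[629.0, -23.0], [616.0, -14.0], [598.0, -17.0], [589.0, -35.0], [593.0, -48.0], [613.0, -57.0], [624.0, -52.0]]
d [110.1  -0.2 159.5] yaw now 26.8 twist None pos [ 0.5121 -0.0859  0.2197] q6 0.89 tilt [-0.002  0.    -1.   ] t 3.8333 w 0.2429990252203711 F [-0.4  0.2  0.2]
layer 0.084 1048 c [435.9 -39.3] size [32.2 36.4] ang 73.6
layer 0.056 689 c [439.5 -37.3] size [30.8 50.1] ang 16.2
layer 0.028 2234 c [440.4 -39.9] size [84.4 55.3] ang 82.6
```

View pics/w2.png

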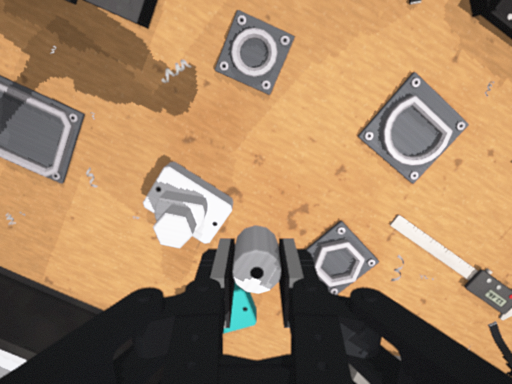

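The view shows the round nest at (254,54) and the pad held upright. The hex pad is now on top of the stack at about (175,225). I'll set the round pad into its nest.

>>> jog_arm(motion=[[-1, 22, 0, 15, 0], [-1, 35, 0, 20, 0], [-1, 35, 0, 20, 0], [-1, 19, -0.6, 35, 0], [-1, 0, 0, 35, 0], [-1, 0, 0, 30, 0], [-1, 0, 0, 20, 0], [-1, 0, 0, 15, 0], [-1, 0, 0, 0, 0], [-1, 0, 0, 0, 0]])

```text
time: 4.67
tool_pos: [0.6095, -0.0349, 0.0292]
tcp_rot: [-3.055, -0.728, 0.006]
wrist_force: [-0.0, -0.3, -0.4]
width: 0.243
grip_force: 29.5
```

>>> jog_arm(motion=[[-1, 0, 0, 5, 0], [-1, 0, 0, 4, 0], [-1, 0, 0, 0, 0], [-1, 0, 0, 0, 0]])

```text
time: 5.0
tool_pos: [0.6121, -0.0355, 0.0221]
tcp_rot: [3.056, 0.728, 0.002]
wrist_force: [-0.1, -0.1, -0.7]
width: 0.239
grip_force: 29.5
```

>>> jog_arm(motion=[[-1, -1, -1, 3, 0], [-1, 0, 0, 0, 0], [0.2, 0, 0, 0, 0], [0.2, 0, 0, 0, 0], [0.2, 0, 0, 0, 0], [0.2, 0, 0, -4, 0], [1, 0, 0, -15, 0], [1, 0, 0, -25, 0], [1, 0, 0, -40, 0], [1, 0, 0, -40, 0]])

```text
time: 5.83
tool_pos: [0.6088, -0.0348, 0.1422]
tcp_rot: [-3.055, -0.728, 0.006]
wrist_force: [0.8, -1.0, -0.1]
width: 1.002
grip_force: 0.0
```

>>> jog_arm(motion=[[1, -35, -20, -40, 4], [1, -35, -20, -30, 4], [1, -35, -20, 0, 4], [1, -35, -15, 0, 1], [1, 0, 0, 0, 0], [1, 0, 0, 0, 0]])

```text
time: 6.33
tool_pos: [0.4682, -0.0158, 0.1965]
tcp_rot: [3.119, 0.378, 0.0]
wrist_force: [0.2, 0.0, 1.0]
width: 1.002
grip_force: 0.0
```

```bash
python3 - <<'E'
from h import *
C,im,d=wshot("w3"); P=cloud(C,d)
print(pix(C,[.6106,-.0352,.034])); top_rect(P,.034,.6106,-.0352,.025)
for z0 in(.084,.056,.028): top_rect(P,z0,.436,-.04,.06)
go(.436,-.0395,.070,13.6-90)
E
```

```text
[[319.32945075  17.88005001]]
layer 0.034 597 c [610.9 -34.4] size [21.2 21.2] ang 43.6
layer 0.084 1233 c [436.4 -39.5] size [31.7 36.1] ang 12.5
layer 0.056 784 c [439.9 -37.3] size [29.8 48.7] ang 16.3
layer 0.028 2457 c [440.4 -40.2] size [84.4 54.6] ang 83.0
d [-39.   14.5 127.1] yaw now 13.8 twist -89.8 pos [ 0.4702 -0.0161  0.1971] q6 1.24 tilt [ 0.002 -0.    -1.   ] t 6.3833 w 1.0073127390745513 F [-0.2 -0.3  0.6]
```

View pics/w3.png

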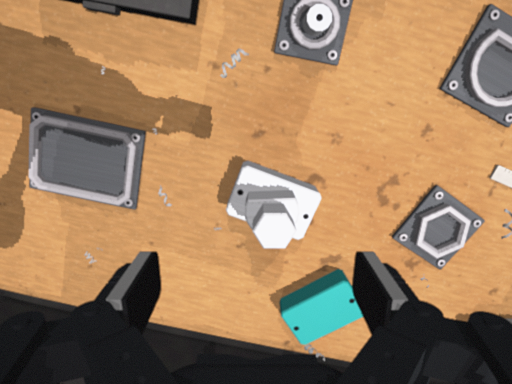

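The round pad is seated (top at 34 mm, centred). The hex pad is on top at (272,225) in the picture, with its flats' normals at about 13° mod 60.

>>> jog_arm(motion=[[1, -20, 7, 0, 0], [1, -18.8, 7.4, 0, 0], [1, 0, 0, 20, -7], [1, 0, 0, 20, -7], [1, 0, 0, 20, -7], [1, 0, 0, 20, -7], [1, 0, 0, 30, -1.2], [1, 0, 0, 15, 0], [1, 0, 0, 6, 0], [1, 0, 0, 0, 0]])

```text
time: 7.22
tool_pos: [0.436, -0.0395, 0.0641]
tcp_rot: [-2.922, -1.151, 0.004]
wrist_force: [-0.5, -0.1, -0.2]
width: 0.999
grip_force: 0.0
```

>>> jog_arm(motion=[[1, 0, 0, 0, 0], [-1, 0, 0, 0, 0], [-1, 0, 0, 0, 0], [-1, 0, 0, 0, 0], [-1, 0, 0, 0, 0], [-1, 0, 0, 0, 0], [-1, 0, 0, 0, 0], [-1, 0, 0, 0, 0], [-1, 0, 0, 0, 0], [-1, 0, 0, 0, 0]])

```text
time: 8.05
tool_pos: [0.4369, -0.0395, 0.0664]
tcp_rot: [2.922, 1.151, 0.002]
wrist_force: [-1.0, 0.8, 6.3]
width: 0.364
grip_force: 30.8
```

```bash
python3 - <<'E'
from h import *
go(.448,-.228,.12,10.2)
E
```

```text
d [-120.4  145.5  -53.5] yaw now 43.0 twist 32.8 pos [ 0.4369 -0.0395  0.0664] q6 0.67 tilt [ 0.002 -0.    -1.   ] t 8.05 w 0.36434844777856534 F [-1.   0.8  6.3]
```

>>> jog_arm(motion=[[-1, 0, 0, -10, 0], [-1, 0, 0, -25, 0], [-1, 0, 0, -25, 0], [-1, -24.1, 29.1, -10, 0], [-1, -24.1, 29.1, 0, 0], [-1, -24.1, 29.1, 0, 0], [-1, -24.1, 29.1, 0, 0], [-1, -24, 29.1, 0, 0], [-1, 0, 0, 0, 6.5], [-1, 0, 0, 10, 6.5]])

```text
time: 8.88
tool_pos: [0.4486, -0.2312, 0.1277]
tcp_rot: [3.035, 0.799, 0.004]
wrist_force: [-0.0, 0.3, -0.5]
width: 0.365
grip_force: 30.2
```

>>> jog_arm(motion=[[-1, 0, 0, 20, 6.5], [-1, 0, 0, 20, 6.5], [-1, 0, 0, 20, 6.8], [-1, 0, 0, 20, 0], [-1, 0, 0, 10, 0], [-1, 0, 0, 0, 0], [-1, 0, 0, 0, 0], [-1, 0, 0, 0, 0]])

```text
time: 9.55
tool_pos: [0.4482, -0.2284, 0.0366]
tcp_rot: [3.128, 0.28, 0.002]
wrist_force: [0.3, -0.5, -0.1]
width: 0.366
grip_force: 30.2
```

```bash
python3 - <<'E'
from h import *
go(.448,-.228,.018,10.2)
C,im,d=wshot("w4")
E
```

```text
d [-0.1 -0.5 18.6] yaw now 10.2 twist 0.0 pos [ 0.4482 -0.2284  0.0366] q6 0.87 tilt [ 0.001 -0.001 -1.   ] t 9.55 w 0.3661055755440043 F [ 0.3 -0.5 -0.1]
```

View pics/w4.png

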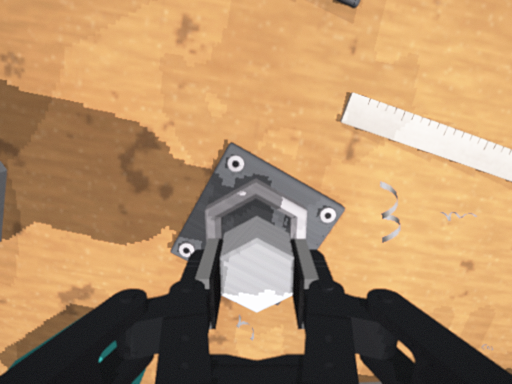

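The hex pad is held aligned over its nest at (258,240), so I'll lower it and release.

>>> jog_arm(motion=[[-1, 0, 0, 8, 0], [-1, 0, 0, 6, 0], [-1, 0, 0, 4.5, 0], [-1, 0, 0, 0, 0], [-1, 0, 0, 0, 0], [0.4, 0, 0, 0, 0], [0.4, 0, 0, 0, 0], [0.4, 0, 0, 0, 0], [0.5, 0, 0, -5, 0], [1, 0, 0, -20, 0]])

```text
time: 10.43
tool_pos: [0.4447, -0.2264, 0.0396]
tcp_rot: [-3.125, -0.279, 0.008]
wrist_force: [-0.3, 0.1, -0.2]
width: 0.87
grip_force: 0.0
```

>>> jog_arm(motion=[[1, 0, 0, -35, 0], [1, 0, 0, -40, 0], [1, 0, 0, -40, 0], [1, 0, -20, -40, 0], [1, 0, -30, 0, 0], [1, 0, -35, 0, 0], [1, 0, -30, 0, 0], [1, 0, -20, 0, 0], [1, 0, 0, 0, 0], [1, 0, 0, 0, 0]])

```text
time: 11.27
tool_pos: [0.4236, -0.0958, 0.1948]
tcp_rot: [3.128, 0.283, 0.002]
wrist_force: [1.1, -0.7, -0.6]
width: 1.002
grip_force: 0.0
```

```bash
python3 - <<'E'
from h import *
C,im,d=wshot("w5"); P=cloud(C,d)
top_rect(P,.034,.448,-.228,.03)
q=top_rect(P,.056,.438,-.04,.05); top_rect(P,.028,.438,-.04,.06)
print("hexpix",pix(C,[.448,-.228,.034]),"dee",pix(C,[.438,-.04,.056]))
q=q.astype(float); m=q.mean(0); h=cv2.convexHull(q.astype(np.float32))[:,0]
print("enclosing circle",cv2.minEnclosingCircle(q.astype(np.float32)),"mean",m)
go(.438,-.04,.05)
E
```

```text
layer 0.034 978 c [ 446.4 -227.3] size [36.4 31.4] ang 68.9
layer 0.056 2145 c [435.7 -38.8] size [38.2 49.8] ang 18.3
layer 0.028 2947 c [440.4 -39.9] size [84.4 54.1] ang 82.6
hexpix [[398.12847393 173.42090085]] dee [[194.86901753 152.55263021]]
enclosing circle ((440.9369812011719, -36.93880844116211), 25.300657272338867) mean [438.33757455 -38.48326927]
d [ 23.9 -53.2 144.7] yaw now 10.3 twist None pos [ 0.4238 -0.0965  0.1948] q6 1.11 tilt [ 0.001 -0.001 -1.   ] t 11.3167 w 0.9991375017983838 F [ 0.1 -0.2 -0.1]
```

View pics/w5.png

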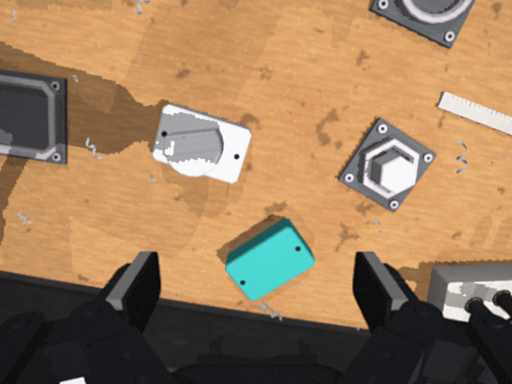

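Hex is in its nest. The dee, at (200,150), has its flat towards +x and its x axis at about 17.5°. I'll grip it flat-to-arc with the tool at yaw 107.5°.

>>> jog_arm(motion=[[1, 10, -27, 0, 0], [1, 12, -27.6, 0, 0], [1, 0, 0, 0, -7], [1, 0, 0, 0, -7], [1, 0, 0, 0, -7], [1, 0, 0, 0, -7], [1, 0, 0, 0, -7], [1, 0, 0, 0, -7], [1, 0, 0, 0, -7], [1, 0, 0, 0, -7]])

```text
time: 12.15
tool_pos: [0.4361, -0.04, 0.1944]
tcp_rot: [2.628, 1.721, -0.0]
wrist_force: [-0.6, -0.2, -1.0]
width: 0.998
grip_force: 0.0
```

>>> jog_arm(motion=[[1, 0, 0, 20, -7], [1, 0, 0, 20, -7], [1, 0, 0, 20, -7], [1, 0, 0, 20, -7], [1, 0, 0, 15, -7], [1, 0, 0, 0, -6.2], [1, 0, 0, 0, 0], [1, 0, 0, 0, 0], [1, 0, 0, 0, 0]])

```text
time: 12.9
tool_pos: [0.4365, -0.0395, 0.0999]
tcp_rot: [1.864, 2.528, 0.001]
wrist_force: [-0.1, -0.4, -0.3]
width: 1.0
grip_force: 0.0
```

```bash
python3 - <<'E'
from h import *
go(.4357,-.0388,.038,107.5)
E
```

```text
d [ 1.  -0.7 61.9] yaw now 107.2 twist -0.3 pos [ 0.4365 -0.0395  0.0999] q6 -0.45 tilt [ 0.001 -0.    -1.   ] t 12.9 w 0.9999138992254373 F [-0.1 -0.4 -0.3]
```

>>> jog_arm(motion=[[1, 0.8, -0.5, 20, -0.3], [1, 0, 0, 20, 0], [1, 0, 0, 15, 0], [1, 0, 0, 7, 0], [1, 0, 0, 0, 0], [1, 0, 0, 0, 0], [-1, 0, 0, 0, 0], [-1, 0, 0, 0, 0], [-1, 0, 0, 0, 0], [-1, 0, 0, 0, 0]])

```text
time: 13.73
tool_pos: [0.4355, -0.0383, 0.0381]
tcp_rot: [1.852, 2.536, 0.001]
wrist_force: [-5.0, -1.1, 3.3]
width: 0.456
grip_force: 1.3
```

>>> jog_arm(motion=[[-1, 0, 0, 0, 0], [-1, 0, 0, 0, 0], [-1, 0, 0, 0, 0], [-1, 0, 0, 0, 0], [-1, 0, 0, 0, 0]])

```text
time: 14.15
tool_pos: [0.4358, -0.0383, 0.0382]
tcp_rot: [1.852, 2.536, 0.001]
wrist_force: [-1.8, 0.2, 5.8]
width: 0.433
grip_force: 30.2
```

```bash
python3 - <<'E'
from h import *
a=np.radians(-11.7); x,y=.6196-.006*np.cos(a),-.222-.006*np.sin(a); print(x,y)
go(x,y,.12,78.3)
E
```

```text
0.6137246631362695 -0.22078327622786093
d [-228.   114.2  -81.5] yaw now 107.7 twist 29.4 pos [ 0.4358 -0.0383  0.0382] q6 -0.45 tilt [ 0.002 -0.    -1.   ] t 14.15 w 0.4331210677360933 F [-1.8  0.2  5.8]
```

>>> jog_arm(motion=[[-1, 0, 0, -10, 0], [-1, 0, 0, -30, 0], [-1, 0, 0, -30, 0], [-1, -28, 14, -10, 0], [-1, -36, 18, 0, 0], [-1, -36, 18, 0, 0], [-1, -36, 18, 0, 0], [-1, -36, 18, 0, 0], [-1, -36, 18, 0, 0], [-1, -20, 10.2, 0, 0]])

```text
time: 14.98
tool_pos: [0.6154, -0.2239, 0.1175]
tcp_rot: [1.853, 2.534, -0.0]
wrist_force: [0.5, 0.0, -0.4]
width: 0.432
grip_force: 30.7
```

>>> jog_arm(motion=[[-1, 0, 0, 0, 6], [-1, 0, 0, 0, 6], [-1, 0, 0, 20, 6], [-1, 0, 0, 20, 6], [-1, 0, 0, 20, 5.4], [-1, 0, 0, 20, 0], [-1, 0, 0, 0, 0], [-1, 0, 0, 0, 0]])

```text
time: 15.65
tool_pos: [0.6112, -0.2199, 0.0357]
tcp_rot: [-2.433, -1.982, 0.003]
wrist_force: [-0.5, -1.0, -1.4]
width: 0.433
grip_force: 30.7
```

```bash
python3 - <<'E'
from h import *
go(.6137,-.2208,.018,78.3)
C,im,d=wshot("w6")
E
```

```text
d [-0.4  2.7 17.7] yaw now 78.3 twist 0.0 pos [ 0.6112 -0.2199  0.0357] q6 -0.18 tilt [-0.004  0.002 -1.   ] t 15.65 w 0.43272994124455133 F [-0.5 -1.  -1.4]
```

View pics/w6.png

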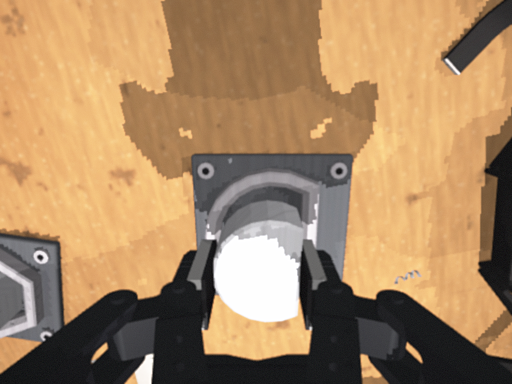

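Pad flat and nest flat are both on the right, so the orientation is correct. I'll let it settle and check the offset.

>>> jog_arm(motion=[[-1, 0, 0, 0, 0], [-1, 0, 0, 0, 0], [-1, 0, 0, 0, 0]])

```text
time: 15.95
tool_pos: [0.6142, -0.2211, 0.0391]
tcp_rot: [2.434, 1.982, 0.002]
wrist_force: [-0.0, -0.4, -1.1]
width: 0.431
grip_force: 30.7
```

```bash
python3 - <<'E'
from h import *
go(.6137,-.2208,.018,78.3)
E
```

```text
d [ 0.2 -0.6 21.1] yaw now 78.3 twist 0.0 pos [ 0.6142 -0.2211  0.0391] q6 -0.18 tilt [ 0.003 -0.001 -1.   ] t 15.95 w 0.4307780407552802 F [-0.  -0.4 -1.1]
```

>>> jog_arm(motion=[[-1, 0, -0.6, 10, 0], [-1, 0, 0, 7, 0], [-1, 0, 0, 4.5, 0], [-1, 0, 0, 0, 0], [-1, 0, 0, 0, 0], [-1, 0, 0, 0, 0]])

```text
time: 16.45
tool_pos: [0.6121, -0.2204, 0.016]
tcp_rot: [-2.435, -1.983, 0.001]
wrist_force: [-2.3, 0.4, 4.6]
width: 0.436
grip_force: 30.9
```

>>> jog_arm(motion=[[0.5, 0, 0, 0, 0], [0.5, 0, 0, 0, 0], [0.5, 0, 0, -1, 0], [0.5, 0, 0, -4, 0], [1, 0, 0, -20, 0], [1, 0, 0, -35, 0], [1, 0, 0, -40, 0], [1, 0, 0, -40, 7], [1, 0, 0, -40, 7], [1, 0, 0, 0, 7]])

```text
time: 17.28
tool_pos: [0.6179, -0.2227, 0.2075]
tcp_rot: [2.75, 1.492, 0.017]
wrist_force: [1.4, -1.1, 1.7]
width: 1.0
grip_force: 0.0
```

```bash
python3 - <<'E'
from h import *
go(.44,-.07,.22,-7.4)
im,d=bot.read_camera("top"); P=cloud(cal("top"),d)
for x,y in((.6196,-.222),(.448,-.228),(.6106,-.035)):
    q=P.reshape(-1,3); q=q[(np.hypot(q[:,0]-x,q[:,1]-y)<.01)]; print(len(q),np.median(q[:,2]) if len(q) else 0)
save("t2.png",im)
E
```

```text
d [  31.1 -232.1  -16.4] yaw now 57.0 twist 64.4 pos [ 0.6179 -0.2227  0.2075] q6 0.19 tilt [ 0.016 -0.006 -1.   ] t 17.2833 w 0.9998471581233296 F [ 1.4 -1.1  1.7]
96 0.5946506284106159
0 0
38 0.033177678239482034
```

>>> jog_arm(motion=[[1, 11.2, -33.8, -9, 0], [1, 11.2, -33.8, -9, 0], [1, 11.2, -33.8, -9, 0], [1, 11.2, -33.8, -9, 0], [1, 11.2, -33.8, -9, 0], [1, 11.2, -33.8, -9, 0], [1, 11.2, -33.8, -9, 0], [1, 11.2, -33.8, -9, 0], [1, 0, 0, 0, -6.4], [1, 0, 0, 0, -6.4]])

```text
time: 18.17
tool_pos: [0.4319, 0.0024, 0.2678]
tcp_rot: [2.562, 1.818, 0.001]
wrist_force: [0.6, -0.3, 0.7]
width: 0.997
grip_force: 0.0
```

>>> jog_arm(motion=[[1, 0, 0, 0, -6.4], [1, 0, 0, 0, -6.4], [1, 0, 0, 0, 0], [1, 0, 0, 0, 0], [1, 0, 0, 0, 0]])

```text
time: 18.58
tool_pos: [0.4329, 0.0009, 0.2672]
tcp_rot: [-2.356, -2.077, 0.001]
wrist_force: [0.2, -0.8, -0.8]
width: 0.999
grip_force: 0.0
```

```bash
python3 - <<'E'
from h import *
C,im,d=wshot("w7"); u,v=pix(C,[.4325,.1555,.006])[0].astype(int); print(u,v); nest(C,im,u,v,90); P=cloud(C,d)
top_rect(P,.028,.4404,-.04,.06)
go(.4404,-.04,.008,82.6)
im,d=bot.read_camera("top"); P=cloud(cal("top"),d)
for x,y in((.6196,-.222),(.448,-.228),(.6106,-.035)): top_rect(P,.034,x,y,.03)
E
```

```text
237 15
 plate c [432.9 138.7] size [84.8 77.7] ang 1.3
 rim rect c [433.7 126. ] [76.9 46.4] 0.8 area centroid 438.1 116.6
 poly [[470.0, 148.0], [457.0, 111.0], [409.0, 110.0], [399.0, 134.0], [396.0, 105.0], [471.0, 104.0]]
layer 0.028 3003 c [440.5 -39.1] size [83.2 53.9] ang 82.2
d [-39.7  12.6 259.3] yaw now 82.8 twist 0.2 pos [0.433  0.0009 0.2673] q6 0.07 tilt [-0.001  0.    -1.   ] t 18.6333 w 1.001713977730171 F [ 0.3 -0.3 -0.6]
layer 0.034 196 c [ 612.3 -222.3] size [49.2 37.8] ang 77.7
layer 0.034 111 c [ 444.9 -229.6] size [32.  31.1] ang 3.1
layer 0.034 43 c [609.2 -36.5] size [20.1 18.7] ang 85.2
```

View pics/w7.png

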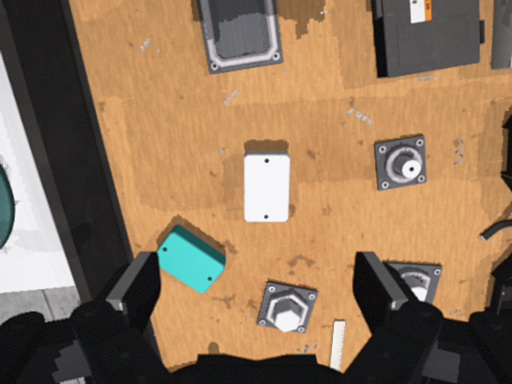

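The rect pad at (266,187) is now bare, and all three placed pads sit in their nests. The rect nest's near edge is at the top of the picture. I'll grasp the rect pad across its 54 mm side.

>>> jog_arm(motion=[[1, -19.6, 6.3, 20, 0], [1, -19.6, 6.3, 30, 0], [1, 0, 0, 40, 0.2], [1, 0, 0, 40, 0], [1, 0, 0, 40, 0], [1, 0, 0, 30, 0], [1, 0, 0, 20, 0], [1, 0, 0, 20, 0], [1, 0, 0, 10, 0], [1, 0, 0, 8, 0]], force=50)

```text
time: 19.52
tool_pos: [0.4401, -0.0395, 0.0084]
tcp_rot: [-2.358, -2.074, 0.002]
wrist_force: [-0.9, 0.0, -0.3]
width: 0.999
grip_force: 0.0
```

>>> jog_arm(motion=[[1, 0, 0, 0, 0], [1, 0, 0, 0, 0], [-1, 0, 0, 0, 0], [-1, 0, 0, 0, 0], [-1, 0, 0, 0, 0], [-1, 0, 0, 0, 0], [-1, 0, 0, 0, 0], [-1, 0, 0, 0, 0], [-1, 0, 0, 0, 0]])

```text
time: 20.27
tool_pos: [0.4417, -0.0396, 0.0111]
tcp_rot: [2.357, 2.075, 0.002]
wrist_force: [-1.4, -0.3, 5.2]
width: 0.613
grip_force: 53.4
```

>>> jog_arm(motion=[[-1, 0, 0, -10, 0], [-1, 0, 0, -30, 0], [-1, 0, 0, -40, 0], [-1, 0, 0, -40, 0], [-1, 20, 0, -40, 0], [-1, 30, 0, -20, 0], [-1, 30, 0, 0, 0], [-1, 0, 0, 0, 0], [-1, 0, 0, 0, 0], [-1, 0, 0, 0, 0]])

```text
time: 21.1
tool_pos: [0.4498, 0.0384, 0.1865]
tcp_rot: [-2.357, -2.077, 0.002]
wrist_force: [-1.0, -1.0, -4.0]
width: 0.613
grip_force: 54.9
```

```bash
python3 - <<'E'
from h import *
C,im,d=wshot("w8"); u,v=pix(C,[.4325,.1555,.006])[0].astype(int); print(u,v); nest(C,im,u,v,85)
go(.4329,.1555,.05,91.3)
P=cloud(C,d); s=bot.read_state()["tool_pos"]; top_rect(P,s[2]+.019,s[0],s[1],.07,.012)
E
```

```text
220 44
 plate c [432.7 149.4] size [85.  98.9] ang 1.3
 rim rect c [432.4 150.2] [76.4 92.9] 2.0 area centroid 422.1 137.3
 poly [[394.0, 195.0], [397.0, 103.0], [471.0, 106.0], [469.0, 185.0], [467.0, 118.0], [404.0, 118.0]]
d [114.5 -31.4 136.2] yaw now 82.7 twist -8.6 pos [0.4498 0.038  0.1862] q6 0.16 tilt [-0.002 -0.001 -1.   ] t 21.15 w 0.6123787760888877 F [ 0.3 -0.1 -5.1]
layer 0.20522449199831153 23733 c [450.4  38.4] size [84.1 80.2] ang 82.5
```

View pics/w8.png

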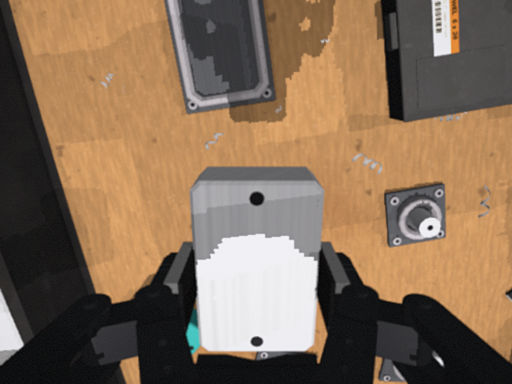

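The rect pad is held level, and its nest is at (222,45) in the picture. I'll carry it over.

>>> jog_arm(motion=[[-1, 28.8, -7.9, 0, 0], [-1, 28.8, -8, 10, 0], [-1, 28.8, -7.9, 20, 0], [-1, 28.9, -7.9, 20, 0], [-1, 0, 0, 30, -4.4], [-1, 0, 0, 30, -4.4], [-1, 0, 0, 25, 0], [-1, 0, 0, 10, 0], [-1, 0, 0, 0, 0], [-1, 0, 0, 0, 0]])

```text
time: 21.98
tool_pos: [0.4339, 0.1561, 0.0418]
tcp_rot: [-2.193, -2.248, 0.002]
wrist_force: [0.3, -0.1, -3.7]
width: 0.618
grip_force: 54.9
```

>>> jog_arm(motion=[[-1, 0, 0, 0, 0], [-1, 0, 0, 0, 0]])

```text
time: 22.15
tool_pos: [0.4362, 0.1571, 0.044]
tcp_rot: [2.192, 2.248, 0.005]
wrist_force: [0.6, 0.4, -4.3]
width: 0.615
grip_force: 54.9
```

```bash
python3 - <<'E'
from h import *
go(.4327,.1563,.018,91.4)
C,im,d=wshot("w9")
E
```

```text
d [-0.7 -3.6 26. ] yaw now 91.5 twist 0.1 pos [0.4362 0.1571 0.044 ] q6 0.27 tilt [ 0.004  0.001 -1.   ] t 22.15 w 0.6153339891833467 F [ 0.6  0.4 -4.3]
```

View pics/w9.png

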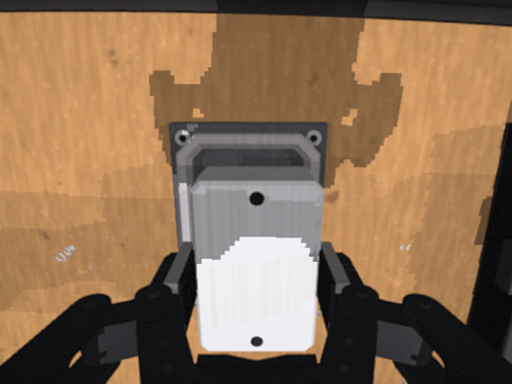

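The pad is over the nest, with the plate's far corners at about (172,123) and (326,123). I'll cross-check those against the settled pose.

>>> jog_arm(motion=[[-1, 0, 0, 0, 0], [-1, 0, 0, 0, 0], [-1, 0, 0, 0, 0], [-1, 0, 0, 0, 0]])

```text
time: 22.53
tool_pos: [0.4343, 0.157, 0.0424]
tcp_rot: [2.192, 2.25, 0.001]
wrist_force: [0.3, -0.4, -3.5]
width: 0.613
grip_force: 54.9
```

```bash
python3 - <<'E'
from h import *
s=bot.read_state(); C=cal("wrist",s); im,d=bot.read_camera("wrist")
go(.4327,.1563,.018,91.4)
hsv=cv2.cvtColor(im,cv2.COLOR_RGB2HSV); m=hsv[...,1]<70
for v in(150,170):
    r=np.where(m[v,120:400])[0]+120; k=[g for g in np.split(r,np.where(np.diff(r)>1)[0]+1) if len(g)>80]
    for g in k: print(v,g[0],g[-1],onplane(C,[[g[0]-.5,v],[g[-1]+.5,v]],.006).round(4).tolist())
for u in(200,250,300):
    r=np.where(m[90:180,u])[0]+90; k=np.split(r,np.where(np.diff(r)>1)[0]+1); g=max(k,key=len); print(u,g[0],onplane(C,[[u,g[0]-.5]],.006).round(4))
E
```

```text
d [-0.6 -1.5 24.2] yaw now 91.5 twist 0.1 pos [0.4342 0.157  0.0422] q6 0.27 tilt [ 0.  0. -1.] t 22.5833 w 0.615313041964227 F [-0.3  0.1 -4.3]
150 174 329 [[0.3888, 0.2, 0.006], [0.4736, 0.2022, 0.006]]
170 176 328 [[0.3894, 0.1888, 0.006], [0.474, 0.191, 0.006]]
200 122 [[0.4036 0.2156 0.006 ]]
250 123 [[0.4301 0.2157 0.006 ]]
300 123 [[0.4566 0.2164 0.006 ]]
```

>>> jog_arm(motion=[[-1, 0, -1.7, 0, 0], [-1, 0, 0, 8, 0], [-1, 0, 0, 7, 0], [-1, 0, 0, 5, 0], [-1, 0, 0, 4, 0], [-1, 0, 0, 0, 0], [-1, 0, 0, 0, 0], [-1, 0, 0, 0, 0], [-1, 0, 0, 0, 0]])

```text
time: 23.33
tool_pos: [0.4323, 0.1568, 0.0177]
tcp_rot: [-2.192, -2.25, 0.0]
wrist_force: [-0.1, -0.7, -4.0]
width: 0.615
grip_force: 54.9
```

>>> jog_arm(motion=[[-1, 0, 0, 1, 0], [-1, 0, 0, 0, 0], [0.7, 0, 0, 0, 0], [0.7, 0, 0, 0, 0], [0.8, 0, 0, -1, 0], [1, 0, 0, -5, 0], [1, 0, 0, -20, 0], [1, 0, 0, -35, 0], [1, 0, 0, -40, 0], [1, 0, 0, -40, 0]])

```text
time: 24.17
tool_pos: [0.4316, 0.1566, 0.1595]
tcp_rot: [-2.192, -2.25, 0.002]
wrist_force: [0.8, 0.1, -0.3]
width: 1.002
grip_force: 0.0
```

>>> jog_arm(motion=[[1, -30, 0, -30, 0], [1, -35, 0, -30, 0], [1, -35, 0, 0, 0], [1, -30, 0, 0, 0], [1, -10, 0, 0, 0], [1, 0, 0, 0, 0], [1, 0, 0, 0, 0], [1, 0, 0, 0, 0]])

```text
time: 24.83
tool_pos: [0.4358, 0.0216, 0.2144]
tcp_rot: [-2.191, -2.25, -0.0]
wrist_force: [-0.2, -0.7, -0.3]
width: 0.996
grip_force: 0.0
```

```bash
cat > chk.py <<'E'
from h import *
C,im,d=wshot("w10"); P=cloud(C,d).reshape(-1,3)
im,d=bot.read_camera("top"); save("t3.png",im); T=cloud(cal("top"),d).reshape(-1,3)
for n,x,y,a in(("rect",.4325,.157,.036),("dee",.617,-.2214,.02),("hex",.448,-.228,.012),("round",.6106,-.035,.007)):
    for nm,Q in(("w",P),("t",T)):
        k=Q[(np.hypot(Q[:,0]-x,Q[:,1]-y)<a)&(abs(Q[:,2]-.034)<.02)]
        if len(k)>20:
            A=np.c_[k[:,:2]-[x,y],np.ones(len(k))]; c=np.linalg.lstsq(A,k[:,2],rcond=None)[0]; print(n,nm,len(k),"z",c[2].round(4),"slope",c[:2].round(3))
            if nm=="w": top_rect(Q,.034,x,y,.055,.006)
print(bot.read_state()["time"])
E
python3 chk.py
```

```text
rect w 3725 z 0.0325 slope [-0.012 -0.052]
layer 0.034 4200 c [433.7 143.5] size [54.5 57.9] ang 1.5
rect t 382 z 0.0328 slope [ 0.113 -0.003]
dee t 133 z 0.0337 slope [ 0.019 -0.053]
hex t 58 z 0.0336 slope [ 0.003 -0.067]
round w 125 z 0.0344 slope [ 0.009 -0.013]
layer 0.034 362 c [610.4 -34.3] size [21.3 21.6] ang 84.9
24.9333
```

View pics/w10.png

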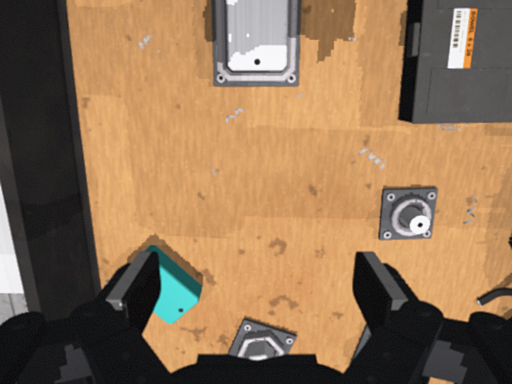

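The rect pad is in its nest. One last view will check the dee and hex pads.

>>> jog_arm(motion=[[1, -30, 10, -20, 0], [1, -35, 10, -20, 0], [1, -35, 10, -20, 0], [1, -35, 10, -10, 0], [1, -35, 10, -10, 0], [1, -35, 10, 0, 0], [1, -25, 10, 0, 0], [1, 0, 0, 0, 0], [1, 0, 0, 0, 0], [1, 0, 0, 0, 0]])

```text
time: 25.77
tool_pos: [0.5119, -0.2059, 0.2938]
tcp_rot: [-2.19, -2.25, 0.0]
wrist_force: [-0.3, 0.8, -0.5]
width: 1.0
grip_force: 0.0
```

```bash
sed -i 's/w10/w11/;s/t3.png/t4.png/;s/.157,.036/.157,.024/' chk.py; python3 chk.py; python3 - <<'E'
import cv2,numpy as np
a=cv2.imread("pics/w11.png"); b=cv2.imread("pics/t4.png")[70:300,100:480]; a=cv2.resize(a,(400,300)); b=cv2.resize(b,(400,242)); b=cv2.copyMakeBorder(b,0,58,0,0,0); cv2.imwrite("pics/fin.png",np.hstack([a,b]))
E
```

```text
rect t 226 z 0.0336 slope [-0.005  0.027]
dee w 708 z 0.0341 slope [ 0.001 -0.005]
layer 0.034 1016 c [ 612.9 -220. ] size [49.9 37.7] ang 78.8
hex w 284 z 0.0341 slope [0.006 0.006]
layer 0.034 580 c [ 446.4 -227.6] size [35.5 32.3] ang 10.1
hex t 55 z 0.0333 slope [ 0.041 -0.097]
round w 92 z 0.034 slope [ 0.01  -0.021]
layer 0.034 225 c [610.7 -39.5] size [21.3 12. ] ang 1.9
25.8667
```

View pics/fin.png

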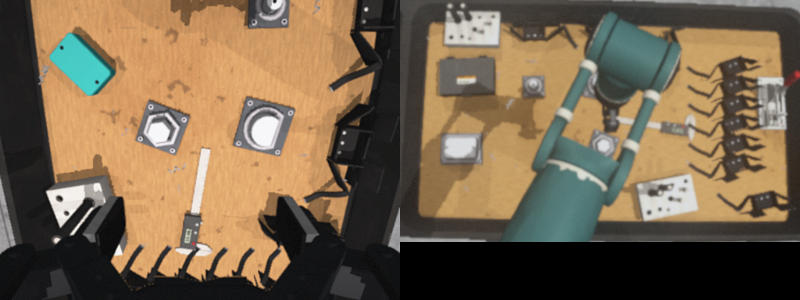

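All four pads are flat at 34 mm in their nests: hex at (160,127), dee at (265,125), and round and rect as measured. The caliper is unmoved and the arm is clear, so I'm handing in.

```bash
python3 -c "
from workcell import bot
print(bot.finish_job())"
```

```text
the job is handed in; nothing more can be done
None
```

I handed the job in at about 26 s: the last camera checks show all four pads flat and fully down in their own nests, with the D-shaped pad's flat against its nest's flat and the caliper where it lay. The hand-in gave no verdict.

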